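Pin the build platform home in its drain dock

TASK

Push the perforated build platform fully home in its dock by its handle. Then draw the lock pin out of the covered holder by its shaft, lay it flat on the rubber mat and let go, take it again by its square head, and thread it from outside through the dock's lug and the platform's tab until the head sits against the lug. Leave the pin there with the platform home, and do not disturb the jar, the clear ring and the dish.

Things in the scene. Friction and masses are not known exactly. Their poses are not given: they have to be found in the camera images.
- platform (a joint): Slide of the bright perforated steel platform (220 x 200 x 8 mm, top 43 mm above the table; amber printed parts up to 45 mm high stand on its far and right areas) on the black dock. Value = m still to go: 0 fully home at the stop, up to 0.08 drawn out towards the robot. It goes home along lug_hole's +x, stays where left, and resists with 3 N plus 15 N per m/s.
- handle (a point): Middle of the top bar of the platform's steel U handle, at its end nearest the robot: bar 12 mm thick, 80 mm long along this frame's y, 95 mm above the table, 52 mm above the platform. x = the way the platform goes home, y left, z up. Moves with the platform.
- lug_hole (a point): Centre of the hole's mouth on the OUTER (+y) face of the fixed steel lug (60 mm wide, 10 thick, top 115 mm above the table) at the left edge of the 280 x 270 x 18 mm black dock bed. Through hole, diameter 20 mm, axis level along y, 85 mm above the table. x = the way the platform goes home, y = outwards (left), z up. The pin enters towards -y.
- tab_hole (a point): Centre of the 20 mm hole on the outer (+y) face of the platform's own upright tab (50 mm wide, 10 mm thick, top 113 mm above the table). Axes as lug_hole. With the platform home it lies on lug_hole's axis, 70 mm further in (-y).
- pin: Lock pin: round aluminium shaft, diameter 15, length 130 mm, last 6 mm tapered to 9; heavy square steel head 26 x 26 x 34 mm long. Origin on the axis at the shoulder, x to the tip (+130 mm), head from -34 to 0. 0.13 kg; it balances on its head, so lies level, axis 13 mm above its support. Starts head first in the holder, axis 43 mm above the table, 60 to 75 mm of shaft out.
- pin_tip (a point): Centre of the pin's tip end, on the axis 130 mm from the shoulder; axes as the pin.
- pin_head (a point): Centre of the pin's square head, 17 mm behind the shoulder; axes as the pin.
- holder: Fixed grey covered holder 110 x 52 x 76 mm high on a thin 130 x 90 x 4 mm foot; square blind bore 36 mm wide, 38 high, 105 deep, floor 30 mm above the table, open at the +x end only. Origin under the middle at table level, x points level out of the mouth (mouth at x = +55 mm).
- mat: Fixed black rubber mat 140 (x) x 200 (y) x 6 mm flat on the table between the dock and the holder; origin at the middle of its underside.
- jar: Bystander: closed amber jar, 64 mm across, 75 mm high; origin under its middle.
- ring_part: Bystander: clear printed ring lying flat, 68 mm across, 30 mm high; origin under its middle.
- dish: Bystander: white bowl, 80 mm across, 35 mm high; origin under its middle.
Mind the look-alikes: they are no part of the job. Several things have the shape of the pin; the one meant has the colours described above.

How it is judged:
On the way, in this order (a step that is already met when the one before it is completed fails the run):
1. the platform is fully home (within 6 mm of its stop) (value of joint platform below 0.006 m), for 0.2 s.
2. the pin lies flat on the mat, released, with its head over the mat (x of pin_head in the frame of mat between -0.075 and 0.075 m and y of pin_head in the frame of mat between -0.105 and 0.105 m and height (world z) of pin_head below 0.026 m and height (world z) of pin_tip below 0.035 m and contact force between pin and mat above 0.3 N and contact force between pin and the fingers below 0.1 N and linear speed of pin below 0.03 m/s), for 0.2 s.
3. the pin is through the lug and the tab with its head against the lug (value of joint platform below 0.006 m and y of pin in the frame of lug_hole between -0.005 and 0.005 m and x of pin in the frame of lug_hole between -0.007 and 0.007 m and z of pin in the frame of lug_hole between -0.007 and 0.007 m and y of pin_tip in the frame of lug_hole below -0.11 m and angle between the x axis of pin and the y axis of lug_hole, either way round below 0.12 rad), for 0.2 s.
At the end, for the whole second after the job is handed in: Platform within 6 mm of its stop; pin through lug and tab from outside, at rest, its shoulder within 5 mm of the lug's outer face and 7 mm of the hole's axis each way, tip over 110 mm inward of that face, its axis within 0.12 rad of the hole's (all of step 3 and linear speed of pin below 0.02 m/s); the robot touches nothing.
It fails at once if a bystander (jar, ring or dish) is moved more than 30 mm (distance of any of jar, ring_part, dish from where it was at the start of the episode above 0.03 m).
It also fails if it takes over 67 s, if anything falls off the work surface, if the arm or the gripper's body presses on something with over 40 N, if the wrist force passes 120 N, or if a joint passes its speed limit or range.

ROBOT

A 6-joint arm with a two-finger parallel gripper is mounted at the origin on the work surface. World frame = base frame: x ahead of the robot, y to its left, z up, the work surface at z = 0. Lengths are in m, angles in rad, forces in N, time in s.
With the tool pointing down it reaches from about 0.425 to 0.95 m from the base axis. Payload 3.5 kg.
Tool frame: the origin (TCP) lies at the very end of the fingers, on their centre line; the grasp point (between the pads) lies ctrl.grip_point_offset behind it (ctrl.grip_point_offset is the distance from the TCP to the grasp point, in m); z points along the fingers, y is the direction in which the jaws open and shut (so a half turn about z gives the same grasp; the last joint's range is limited). The gripper opens to 85 mm and grips with 20 to 120 N. Pads are 22 mm wide; open, the fingers measure 114 mm over their backs; the gripper's body (76 mm by 85 mm) begins 54 mm behind the grasp point. The pads swing forward as they close: fully open they stand 13 mm farther back than shut.
Start: joints at [-1.414, 0.286, 1.577, -0, 1.279, -0.15], TCP at [0.204, -0.643, 0.231] pointing down, gripper open.
Joint ranges: [-2.77, 2.77], [-0.9, 2.22], [0.21, 2.48], [-1.53, 4.67], [0.24, 2.81], [-2.84, 2.84]. Speed limits (rad/s): [2.79, 2.79, 3.14, 3.14, 3.14, 3.14].

INTERFACE

Orientations are given as a unit quaternion [x, y, z, w].
In Python, from plant import ctrl gives the robot as it stands.
- The arm moves only by the tool servo_tool, never from a script. Its argument "increments" is a list of rows, each a list of 5 numbers: the opening, from 0 (shut) to 1 (fully open), then the shift along the world's x, y, z in units of 40 mm (1.0 is 40 mm), then the turn about the world's z in units of 5 degrees (1.0 is 5 degrees). A call has exactly 10 rows; each row is the pose to reach, as a shift and turn from the pose measured when the call began; what a row does not reach only later rows make up. A row lasts 1/12 s, in which the tool goes at most 41.7 mm and 7.16 degrees, less where a joint would pass 70% of its speed; a pose out of reach is approached as far as the arm can. A call with a gripper value outside its range is refused whole. The fingers move at their own pace and stop on an object; "grip_force" is the grip in N (left out, the last holds). Time passes only in rows, so rows that repeat a pose let the fingers close, or fill a call up. It gives the time, the measured TCP pose, the force and the opening at its end, in the units of the state.
- ctrl.get_state(): the state, without advancing time (a new reading comes with each control period).
- ctrl.read_camera(name): name is "side" or "top"; returns a dict with "frame" (384x512x3 uint8, red, green, blue), "K" (3x3 intrinsics, pixels), "distortion" ([k1, k2, p1, p2, k3] as OpenCV has them; the pictures are not rectified), "extrinsics" (4x4, takes a point from camera to world coordinates). Camera axes: x right, y down, z forward; pixel columns grow to the right and rows downward; lengths in m; the calibration is good to about 2 mm. A picture is of the moment at which its call begins. There is no depth.
- ctrl.sign_off(): hands the job in, once; it reports no verdict.
Trained networks look in a picture, given as the dict that the camera call returned (one of the last four; its "shot" number tells which), for a name from the list of things; names that differ only in an ending like _2 or _b are one class to them, and where a whole thing is asked for, a point or a joint stands for the part that bears it (a point fixed in the world has none). Each returns a list of dicts, best first, with "conf" (0 to 1); they miss things now and then, are a little off and sometimes report something else, mostly with a low value. They report only what shows in the picture. A call takes as long as a camera call. They do not tell look-alikes from the thing itself.
- ctrl.masks_of(picture, query): "region" (384x512 bool, what is visible of it) and "extent" ([left, top, right, bottom] in pixels, round what is visible of it).
- ctrl.landmark_of(picture, query): "centre" ([row, column] in pixels: a listed point, or the origin of a listed thing).
The state is a dict: "time": time; "qpos": joint angles; "dq": joint speeds; "joint_efforts": joint torques, N m; "eef_pos": TCP position; "tcp_rot": TCP orientation; "contact_force": force on the tool from outside, world axes, zero at the start; "wrist_torque": the same for the moment, N m; "opening": opening from 0.0 (shut) to 1.0 (fully open).
Only numpy, scipy, OpenCV 4.12 (cv2) and the standard library are available. Lean on these libraries where they do the work, as an engineer would, in place of code of your own. Each camera call takes 0.05 s, during which the arm holds its last target. There are 200 camera calls.

## Working session

There is one attempt and no reset: what is moved stays moved. The work goes in short steps, Python scripts to look and compute and a tool call to move; the robot and the scene stay as the last step left them, time stands still between calls to the robot, and variables do not carry over. Pictures are saved under pics/ and viewed, about 8 in all and at most 12, crops included, and the job is handed in when it is done.

Besides the shell and the picture viewer there is one more tool, called after "Request:" as name(argument=value, ...), one argument or row to a line, values as JSON. servo_tool: Moves the arm, as the interface text tells. Its arguments: {"type":"object","properties":{"increments":{"type":"array"},"grip_force":{"type":"number"}},"required":["increments"]}

```bash
ls; mkdir -p pics
cat > h.py <<'E'
import numpy as np, cv2
from plant import ctrl
def ray(p,rc):
    K=np.array(p["K"],float);D=np.array(p["distortion"],float);T=np.array(p["extrinsics"])
    u=cv2.undistortPoints(np.array([[[rc[1],rc[0]]]],float),K,D)[0,0]
    return T[:3,3],T[:3,:3]@np.array([u[0],u[1],1])
def at_z(p,rc,z):
    o,d=ray(p,rc);return o+d*(z-o[2])/d[2]
def proj(p,X):
    T=np.linalg.inv(np.array(p["extrinsics"]))
    r=cv2.projectPoints(np.array(X,float).reshape(-1,1,3),cv2.Rodrigues(T[:3,:3])[0],T[:3,3],np.array(p["K"],float),np.array(p["distortion"],float))[0].reshape(-1,2)
    return r[:,::-1]
def tri(pa,a,pb,b):
    o1,d1=ray(pa,a);o2,d2=ray(pb,b)
    s=np.linalg.lstsq(np.c_[d1,-d2],o2-o1,rcond=None)[0]
    A=o1+s[0]*d1;B=o2+s[1]*d2
    return (A+B)/2,np.linalg.norm(A-B)
def save(p,n,box=None,f=1):
    im=p["frame"][:,:,::-1]
    if box: im=im[box[0]:box[1],box[2]:box[3]]
    cv2.imwrite("pics/"+n,cv2.resize(im,None,fx=f,fy=f,interpolation=cv2.INTER_CUBIC))
E
python3 - <<'E'
from h import *
np.set_printoptions(precision=4,suppress=True)
t=ctrl.read_camera("top");s=ctrl.read_camera("side")
cv2.imwrite("pics/a.png",cv2.resize(t["frame"][:,:,::-1],(800,600)));cv2.imwrite("pics/b.png",cv2.resize(s["frame"][:,:,::-1],(800,600)))
for n,p in(("top",t),("side",s)): print(n,p["extrinsics"][:3,3],p["extrinsics"][:3,2],p["K"][0][0])
Z=dict(handle=.095,lug_hole=.085,tab_hole=.085,pin=.043,pin_tip=.043,pin_head=.043,holder=0,mat=0,jar=0,ring_part=0,dish=0)
for q,z in Z.items():
    for n,p in(("top",t),("side",s)):
        for r in ctrl.landmark_of(p,q)[:3]: print(q,n,np.round(r["centre"],1),round(r["conf"],2),at_z(p,r["centre"],z)[:2])
st=ctrl.get_state();print(st,ctrl.grip_point_offset)
E
```

```text
pics
top [0.5073 0.147  1.1726] [ 0.0549  0.0175 -0.9983] 443.51735815664057
side [0.2074 0.5725 0.7517] [ 0.4402 -0.4802 -0.7587] 370.5786850265397
handle top [239.5 420.1] 0.73 [ 0.4623 -0.2363]
handle side [131.4 387.3] 0.79 [ 0.4575 -0.2358]
handle side [155.  307.7] 0.62 [ 0.5661 -0.0168]
lug_hole top [191.6 337. ] 0.6 [ 0.5768 -0.039 ]
lug_hole side [155.1 309.2] 0.57 [ 0.5684 -0.028 ]
tab_hole top [208.6 368.6] 0.82 [ 0.5358 -0.1158]
tab_hole side [144.7 336.1] 0.85 [ 0.5381 -0.1074]
pin top [265.9 119.1] 0.86 [0.3861 0.5063]
pin top [192.4 113.4] 0.6 [0.5731 0.5257]
pin top [267.1 207.6] 0.45 [0.3854 0.2809]
pin side [379.9 212.4] 0.97 [0.3786 0.5086]
pin side [169. 217.] 0.7 [0.7438 0.1377]
pin side [327.1 142.1] 0.67 [0.5499 0.5336]
pin_tip top [211.7  68.2] 0.9 [0.5226 0.641 ]
pin_tip top [281.9 170.5] 0.81 [0.3472 0.3744]
pin_tip top [203.8 219.9] 0.68 [0.546  0.2517]
pin_tip side [343.2 271.5] 0.98 [0.3426 0.3883]
pin_tip side [236.5 238.8] 0.51 [0.5537 0.2542]
pin_head top [264.3 113.2] 0.91 [0.3899 0.5215]
pin_head top [201.7 218.9] 0.54 [0.5514 0.2543]
pin_head side [
[... 360 characters left out ...]
.1 291.5] 0.87 [0.3738 0.2841]
ring_part top [130.  213.9] 0.74 [0.7448 0.2743]
ring_part side [213.1 178.4] 0.85 [0.7393 0.2856]
dish top [116.5 266.6] 0.85 [0.782  0.1337]
dish side [169.7 216.1] 0.97 [0.7763 0.1148]
{'time': 1.2, 'qpos': array([-1.414 ,  0.2863,  1.5767,  0.    ,  1.2785, -0.15  ]), 'dq': array([-0.0006, -0.0007,  0.0007,  0.0029,  0.001 , -0.0013]), 'joint_efforts': array([ -0.0002, -40.5966, -29.2937,  -0.0002,   0.0006,   0.    ]), 'eef_pos': array([ 0.2039, -0.6435,  0.2313]), 'tcp_rot': array([0.9883, 0.1528, 0.    , 0.    ]), 'contact_force': array([-0.0435, -0.154 ,  0.139 ]), 'wrist_torque': array([ 0.0187, -0.0051, -0.0201]), 'opening': 1.0029280124465034} 0.0187
```

View pictures.

View pics/a.png

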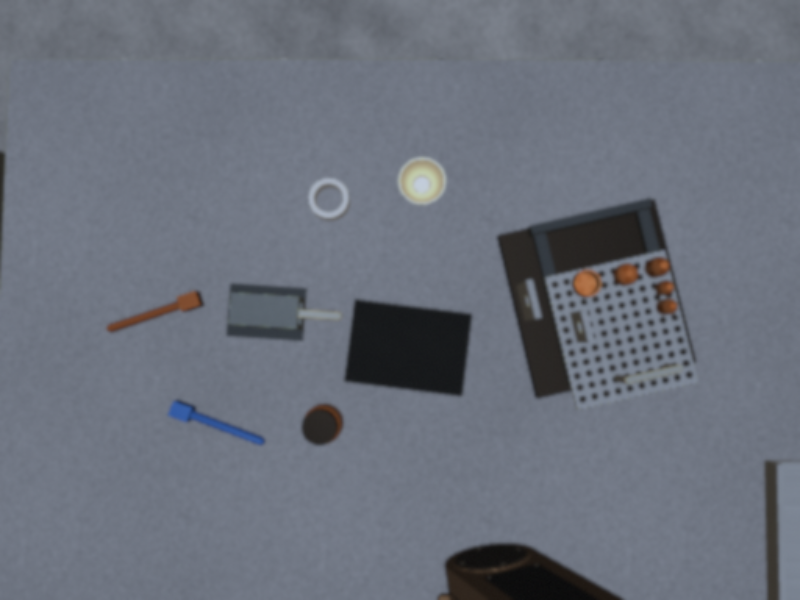

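View pics/b.png

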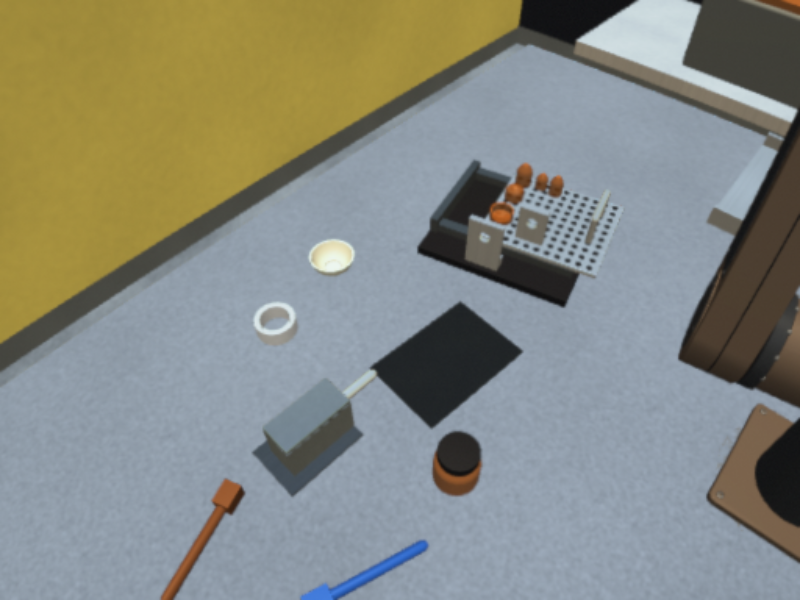

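Request:
servo_tool(
  increments=[
    [0,0.5,0.95,0,0],
    [0,1.0,1.9,0,-0.2],
    [0,1.5,2.85,0,-0.4],
    [0,2.1,3.85,0,-0.6],
    [0,2.6,4.85,0,-0.8],
    [0,3.1,5.8,0,-0.9],
    [0,3.65,6.8,0,-0.9],
    [0,4.2,7.8,0,-0.9],
    [0,4.7,8.8,0,-0.9],
    [0,5.2,9.8,0,-0.9],
  ],
)

```text
time: 2.03
eef_pos: [0.4002, -0.2739, 0.2317]
tcp_rot: [0.994, 0.114, 0.0, 0.0]
contact_force: [0.9, -0.5, -0.0]
opening: -0.003
```

Run:
```python
from h import *
np.set_printoptions(precision=4,suppress=True)
# dock yaw from the dark dock / platform outlines in the top picture; pin and holder geometry too
t=ctrl.read_camera("top");s=ctrl.read_camera("side")
for q,z in(("platform",.043),("holder",.076),("mat",.006)):
    for m in ctrl.masks_of(t,q)[:1]:
        c=max(cv2.findContours(m["region"].astype(np.uint8),0,1)[0],key=cv2.contourArea)
        (b)=cv2.boxPoints(cv2.minAreaRect(c)); print(q,m["conf"],[at_z(t,(y,x),z)[:2] for x,y in b])
        P=[at_z(t,(y,x),z)[:2] for x,y in b]; print([ (np.degrees(np.arctan2(*(P[(i+1)%4]-P[i])[::-1])),np.linalg.norm(P[(i+1)%4]-P[i])) for i in range(4)])
for q in("handle","lug_hole","tab_hole"):
    a=ctrl.landmark_of(t,q);b=ctrl.landmark_of(s,q)
    for x in a[:2]:
        for y in b[:2]: print(q,x["conf"],y["conf"],tri(t,x["centre"],s,y["centre"]))
```

```text
platform 0.75 [array([ 0.6179, -0.0747]), array([ 0.6677, -0.2721]), array([ 0.4482, -0.3222]), array([ 0.3988, -0.1271])]
[(np.float64(-75.84232682064169), np.float64(0.20364034550704185)), (np.float64(-167.1421653108617), np.float64(0.22513789777095508)), (np.float64(104.19669917920316), np.float64(0.20131182543665507)), (np.float64(13.45083213638277), np.float64(0.2252342231862255))]
holder 0.91 [array([0.5172, 0.437 ]), array([0.6042, 0.4331]), array([0.5968, 0.3089]), array([0.5101, 0.3134])]
[(np.float64(-2.557951874584479), np.float64(0.0870316280365749)), (np.float64(-93.39705369475664), np.float64(0.12433953879021127)), (np.float64(177.09346211826085), np.float64(0.08682244779438975)), (np.float64(86.69690357711711), np.float64(0.12380845280245938))]
mat 0.58 [array([0.4417, 0.2534]), array([0.5818, 0.2387]), array([0.5599, 0.0375]), array([0.4205, 0.0534])]
[(np.float64(-5.961812852425594), np.float64(0.14088853320315928)), (np.float64(-96.22123461974768), np.float64(0.20238783221097814)), (np.float64(173.51525686841256), np.float64(0.1403231441035643)), (np.float64(83.93985873131393), np.float64(0.20110536259287817))]
handle 0.55 0.88 (array([ 0.4579, -0.2377,  0.0802]), np.float64(0.0035992557274158185))
lug_hole 0.82 0.89 (array([ 0.5751, -0.0384,  0.0798]), np.float64(0.0025970958796261395))
tab_hole 0.63 0.78 (array([ 0.5379, -0.118 ,  0.0859]), np.float64(0.005460802896279328))
```

Request:
servo_tool(
  increments=[
    [0,-0.13,0.55,-0.9,0],
    [0,-0.13,0.55,-1.8,0],
    [0,-0.13,0.55,-2.7,0],
    [0,-0.13,0.55,-3.5,0],
    [0,-0.13,0.55,-3.8,0],
    [0,0.2,0.63,-3.8,0],
    [0,0.6,0.73,-3.8,0],
    [0,0.85,0.79,-3.8,0],
    [0,1.1,0.85,-3.8,0],
    [0,1.3,0.9,-3.8,0],
  ],
)

```text
time: 3.42
eef_pos: [0.4525, -0.2415, 0.0806]
tcp_rot: [0.994, 0.113, -0.0, 0.001]
contact_force: [-3.8, -2.0, 2.1]
opening: 0.002
```

Request:
servo_tool(
  increments=[
    [0,0.12,0.03,0,0],
    [0,0.24,0.06,0,0],
    [0,0.36,0.09,0,0],
    [0,0.48,0.12,0,0],
    [0,0.6,0.15,0,0],
    [0,0.7,0.17,0,0],
    [0,0.8,0.19,0,0],
    [0,0.9,0.22,0,0],
    [0,0.95,0.23,0,0],
    [0,1.0,0.24,0,0],
  ],
)

```text
time: 4.25
eef_pos: [0.4928, -0.2318, 0.0807]
tcp_rot: [0.994, 0.114, -0.0, 0.001]
contact_force: [-3.5, -0.9, 1.5]
opening: -0.001
```

Request:
servo_tool(
  increments=[
    [0,0.04,0.01,0,0],
    [0,0.08,0.02,0,0],
    [0,0.12,0.03,0,0],
    [0,0.16,0.04,0,0],
    [0,0.2,0.05,0,0],
    [0,0.24,0.06,0,0],
    [0,0.26,0.06,0,0],
    [0,0.28,0.07,0,0],
    [0,0.28,0.07,0,0],
    [0,0.28,0.07,0,0],
  ],
)

```text
time: 5.08
eef_pos: [0.5044, -0.2291, 0.0807]
tcp_rot: [0.994, 0.113, 0.0, 0.001]
contact_force: [-1.8, -1.5, 0.6]
opening: -0.001
```

Request:
servo_tool(
  increments=[
    [0,0.04,0.01,0,0],
    [0,0.08,0.02,0,0],
    [0,0.12,0.03,0,0],
    [0,0.16,0.04,0,0],
    [0,0.2,0.05,0,0],
    [0,0.2,0.05,0,0],
    [0,0.2,0.05,0,0],
    [0,0.2,0.05,0,0],
    [0,0.2,0.05,0,0],
    [0,0.2,0.05,0,0],
  ],
)

```text
time: 5.92
eef_pos: [0.5072, -0.2283, 0.0807]
tcp_rot: [0.993, 0.115, -0.007, 0.001]
contact_force: [-21.1, -6.7, 11.2]
opening: -0.001
```

Request:
servo_tool(
  increments=[
    [0,-0.4,-0.1,0,0],
    [0,-0.8,-0.2,0,0],
    [0,-0.8,-0.2,1,0],
    [0,-0.8,-0.2,2,0],
    [0,-0.8,-0.2,3,1.4],
    [0,-0.8,-0.2,3.4,2.8],
    [0.5,-0.8,-0.2,3.4,4.2],
    [0.5,-0.8,-0.2,3.4,5.6],
    [0.5,-0.8,-0.2,3.4,7],
    [0.5,-0.8,-0.2,3.4,7],
  ],
)

```text
time: 6.75
eef_pos: [0.4759, -0.2358, 0.2169]
tcp_rot: [0.912, 0.409, -0.005, 0.003]
contact_force: [0.2, -0.7, -0.7]
opening: 0.495
```

Run:
```python
from h import *
np.set_printoptions(precision=4,suppress=True)
t=ctrl.read_camera("top");s=ctrl.read_camera("side")
for q in("lug_hole","tab_hole","pin_tip"):
    a=ctrl.landmark_of(t,q);b=ctrl.landmark_of(s,q)
    for x in a[:3]:
        for y in b[:3]:
            r=tri(t,x["centre"],s,y["centre"])
            if r[1]<.02: print(q,round(x["conf"],2),round(y["conf"],2),np.round(x["centre"],1),np.round(y["centre"],1),*r)
big=np.hstack([cv2.resize(t["frame"][175:225,130:230],None,fx=4,fy=4),cv2.resize(s["frame"][220:320,155:255],None,fx=4,fy=4)[:200]]) if 0 else None
a=cv2.resize(t["frame"][170:240,130:230],(800,560),interpolation=2);cv2.imwrite("pics/c.png",a[:,:,::-1])
d=cv2.resize(s["frame"][220:295,165:265],(800,600),interpolation=2);cv2.imwrite("pics/d.png",d[:,:,::-1])
```

```text
lug_hole 0.6 0.71 [190.8 339.2] [151.5 305.8] [ 0.5834 -0.0429  0.0774] 0.009841052063458677
tab_hole 0.69 0.63 [186.9 364.6] [138.2 316. ] [ 0.5941 -0.1053  0.0762] 0.011069072221872886
pin_tip 0.53 0.67 [203.5 220.4] [239.5 239.6] [0.5492 0.2531 0.0334] 0.005348604384514079
```

View pics/c.png

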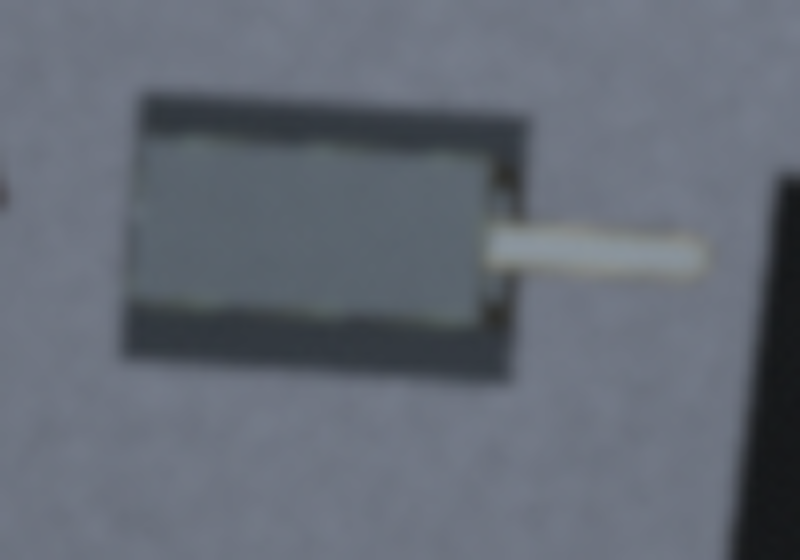

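View pics/d.png

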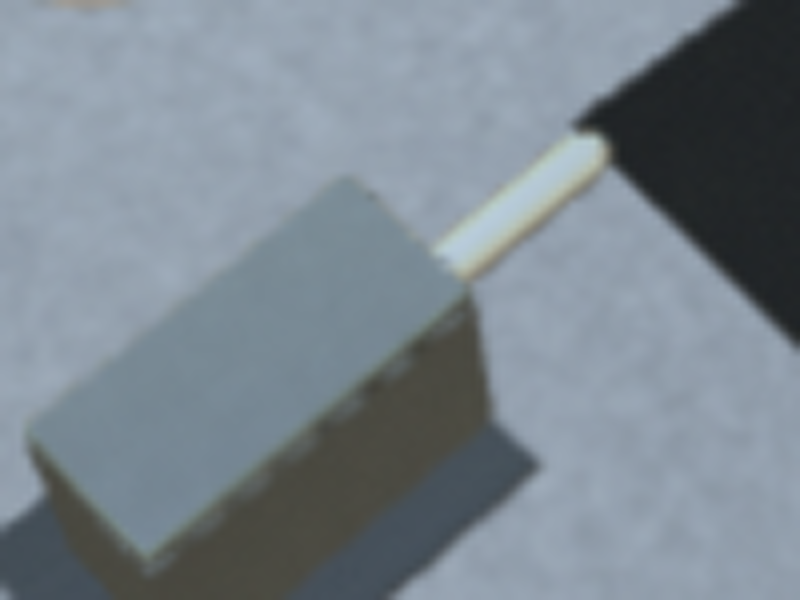

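Run:
```python
from h import *
np.set_printoptions(precision=4,suppress=True)
t=ctrl.read_camera("top");s=ctrl.read_camera("side")
f=lambda x,y:(170+(y+.5)/8-.5,130+(x+.5)/8-.5)
g=lambda x,y:(220+(y+.5)/8-.5,165+(x+.5)/8-.5)
A=at_z(t,f(490,247),.043);B=at_z(t,f(706,258),.043)
print(A,B,np.degrees(np.arctan2(*(B-A)[1::-1])) , at_z(t,f(490,240),.076))
print("side",at_z(s,g(595,150),.043),at_z(s,g(452,262),.043))
F=[at_z(t,f(*p),.004) for p in((142,95),(530,118),(512,380),(122,357))]
c=np.mean(F,0);d=(F[1]+F[2]-F[0]-F[3]);print("foot",c,np.degrees(np.arctan2(d[1],d[0])),np.linalg.norm(d)/2)
```

```text
[0.554  0.3263 0.043 ] [0.5511 0.2571 0.043 ] -92.452331283678 [0.5548 0.3211 0.076 ]
side [0.5501 0.2576 0.043 ] [0.5545 0.3105 0.043 ]
foot [0.5585 0.3868 0.004 ] -92.91949798616585 0.12941255208632882
```

Request:
servo_tool(
  increments=[
    [0.6,0.13,0.9,0,0.8],
    [0.6,0.26,1.8,0,1.6],
    [0.6,0.39,2.8,0,2.4],
    [0.6,0.53,3.8,0,3.2],
    [0.6,0.67,4.8,0,4.0],
    [0.6,0.81,5.8,0,4.8],
    [0.6,0.95,6.8,0,5.6],
    [0.6,1.09,7.8,0,6.4],
    [0.6,1.23,8.8,0,7.2],
    [0.6,1.37,9.8,0,7.8],
  ],
)

```text
time: 8.08
eef_pos: [0.53, 0.1578, 0.2168]
tcp_rot: [0.723, 0.69, -0.005, 0.005]
contact_force: [0.7, -0.9, 0.7]
opening: 0.604
```

Request:
servo_tool(
  increments=[
    [0.6,0.15,0.95,0,0],
    [0.6,0.3,1.9,0,0],
    [0.6,0.45,2.85,0,0],
    [0.6,0.58,3.6,-0.3,0],
    [0.6,0.58,3.68,-1.2,0],
    [0.6,0.58,3.68,-2.1,0],
    [0.6,0.58,3.68,-3.0,0],
    [0.6,0.58,3.68,-3.8,0],
    [0.6,0.58,3.68,-4.4,0],
    [0.6,0.58,3.68,-4.62,0],
  ],
)

```text
time: 8.92
eef_pos: [0.5499, 0.3038, 0.0268]
tcp_rot: [0.724, 0.69, -0.009, 0.003]
contact_force: [-0.6, 0.9, -0.1]
opening: 0.601
```

Request:
servo_tool(
  increments=[
    [0.6,0,0,0,0],
    [0,0,0,0,0],
    [0,0,0,0,0],
    [0,0,0,0,0],
    [0,0,0,0,0],
    [0,0,0,0,0],
    [0,0,0,0,0],
    [0,0,0,0,0],
    [0,0,0,0,0],
    [0,0,0,0,0],
  ],
  grip_force=80,
)

```text
time: 9.75
eef_pos: [0.5509, 0.3042, 0.0277]
tcp_rot: [0.724, 0.69, -0.008, 0.004]
contact_force: [2.2, 1.2, 2.6]
opening: 0.149
```

Request:
servo_tool(
  increments=[
    [0.35,0,0,0,0],
    [0.35,0,0,0,0],
    [0.35,0,0,0.13,0],
    [0.35,0,0,0.13,0],
    [0,0,0,0.13,0],
    [0,0,0,0.13,0],
    [0,0,0,0.13,0],
    [0,0,0,0.13,0],
    [0,0,0,0.13,0],
    [0,0,0,0.13,0],
  ],
)

```text
time: 10.58
eef_pos: [0.5508, 0.3042, 0.0329]
tcp_rot: [0.724, 0.69, -0.008, 0.003]
contact_force: [-0.4, -0.5, 0.8]
opening: 0.144
```

Request:
servo_tool(
  increments=[
    [0,0,0,0.05,0],
    [0,-0.01,-0.3,0.06,0],
    [0,-0.03,-0.7,0.06,0],
    [0,-0.05,-1.1,0.06,0],
    [0,-0.07,-1.5,0.06,0],
    [0,-0.1,-1.9,0.06,0],
    [0,-0.12,-2.3,0.06,0],
    [0,-0.14,-2.7,0.06,0],
    [0,-0.15,-3.0,0.06,0],
    [0,-0.15,-3.0,0.06,0],
  ],
)

```text
time: 11.42
eef_pos: [0.5443, 0.1811, 0.035]
tcp_rot: [0.725, 0.689, -0.008, 0.003]
contact_force: [-0.2, 0.4, -1.3]
opening: 0.142
```

Request:
servo_tool(
  increments=[
    [0,-0.2,-0.3,0.2,0],
    [0,-0.4,-0.7,0.2,0],
    [0,-0.6,-1.1,0.2,0],
    [0,-0.8,-1.5,0.2,0],
    [0,-0.9,-1.8,0.2,0],
    [0,-0.9,-2.0,0.2,0],
    [0,-0.9,-2.1,0.2,0],
    [0,-0.9,-2.1,0.2,0],
    [0,-0.9,-2.1,0.2,0],
    [0,-0.9,-2.1,0.2,0],
  ],
)

```text
time: 12.25
eef_pos: [0.5088, 0.0975, 0.043]
tcp_rot: [0.725, 0.689, -0.008, 0.003]
contact_force: [-0.3, -0.8, -1.1]
opening: 0.143
```

Run:
```python
from h import *
s=ctrl.read_camera("side")
save(s,"e.png",(150,320,170,370),4)
```

```text
(no output)
```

View pics/e.png

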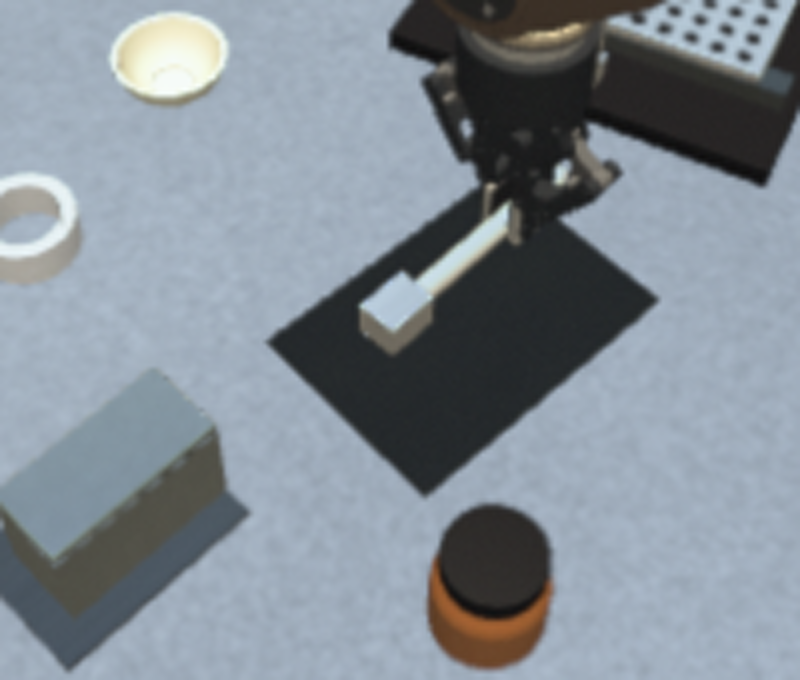

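Request:
servo_tool(
  increments=[
    [0,0,0,-0.12,0],
    [0,0,0,-0.24,0],
    [0,0,0,-0.36,0],
    [0,0,0,-0.48,0],
    [0,0,0,-0.6,0],
    [0,0,0,-0.68,0],
    [0,0,0,-0.74,0],
    [0,0,0,-0.8,0],
    [0,0,0,-0.82,0],
    [0,0,0,-0.82,0],
  ],
)

```text
time: 13.13
eef_pos: [0.5087, 0.0976, 0.0101]
tcp_rot: [0.725, 0.689, -0.008, 0.003]
contact_force: [-0.1, 0.1, -1.3]
opening: 0.14
```

Request:
servo_tool(
  increments=[
    [0,0,0,-0.02,0],
    [0,0,0,-0.03,0],
    [0.25,0,0,-0.03,0],
    [0.3,0,0,-0.03,0],
    [0.4,0,0,-0.03,0],
    [0.5,0,0,-0.03,0],
    [0.5,0,0,-0.03,0],
    [0.5,0,0,-0.03,0],
    [0.5,0,0,0.5,0],
    [0.5,0,0,1.2,0],
  ],
)

```text
time: 13.97
eef_pos: [0.506, 0.0975, 0.0559]
tcp_rot: [0.725, 0.689, -0.011, 0.001]
contact_force: [0.7, 0.1, 1.0]
opening: 0.501
```

Request:
servo_tool(
  increments=[
    [0.6,-0.3,-0.6,0.8,0],
    [0.6,-0.6,-1.2,1.6,0],
    [0.6,-0.9,-1.8,2.4,0],
    [0.6,-1.2,-2.4,3.0,0],
    [0.6,-1.4,-3.0,3.0,0],
    [0.6,-1.4,-3.6,3.0,0],
    [0.6,-1.4,-4.2,3.0,0],
    [0.6,-1.4,-4.8,3.0,0],
    [0.6,-1.4,-5.2,3.0,0],
    [0.6,-1.4,-5.2,3.0,0],
  ],
)

```text
time: 14.8
eef_pos: [0.45, -0.113, 0.1762]
tcp_rot: [0.726, 0.688, -0.011, 0.002]
contact_force: [0.2, -0.9, -0.4]
opening: 0.601
```

Run:
```python
from h import *
np.set_printoptions(precision=4,suppress=True)
t=ctrl.read_camera("top");s=ctrl.read_camera("side")
for q in("pin_head","pin_tip","pin","lug_hole","tab_hole"):
    a=ctrl.landmark_of(t,q);b=ctrl.landmark_of(s,q)
    for n,p,l in(("t",t,a),("s",s,b)):
        for x in l[:4]: print(q,n,round(x["conf"],2),np.round(x["centre"],1),at_z(p,x["centre"],.085 if "hole" in q else .019))
f=lambda p,r0,r1,c0,c1:cv2.resize(p["frame"][r0:r1,c0:c1],(400,500),interpolation=2)
im=np.hstack([f(t,160,260,220,300),f(s,190,290,250,330)]);cv2.imwrite("pics/f.png",im[:,:,::-1])
im=np.hstack([f(t,160,240,320,384),f(s,100,180,280,344)]);cv2.imwrite("pics/g.png",im[:,:,::-1])
```

```text
pin_head t 0.89 [263.3 115.5] [0.3901 0.5235 0.019 ]
pin_head t 0.7 [192.7 123. ] [0.5739 0.5085 0.019 ]
pin_head t 0.67 [130.7 214.3] [0.7391 0.2712 0.019 ]
pin_head t 0.64 [218.8 243.3] [0.5084 0.1926 0.019 ]
pin_head s 0.98 [233.8 266.7] [0.5211 0.1943 0.019 ]
pin_head s 0.83 [318.8 146. ] [0.5694 0.5159 0.019 ]
pin_head s 0.64 [127.5 370.1] [ 0.5355 -0.3101  0.019 ]
pin_tip t 0.82 [213.9  66. ] [0.5171 0.6571 0.019 ]
pin_tip t 0.7 [222.3 301.3] [0.5006 0.0421 0.019 ]
pin_tip t 0.59 [282.  170.8] [0.3436 0.3785 0.019 ]
pin_tip s 0.67 [345.  274.2] [0.341  0.3813 0.019 ]
pin_tip s 0.58 [200.6 308.1] [0.5077 0.0484 0.019 ]
pin t 0.91 [214.7 249.2] [0.5191 0.1773 0.019 ]
pin t 0.77 [190.7 115.8] [0.579  0.5276 0.019 ]
pin t 0.72 [267.1 119.8] [0.3804 0.512  0.019 ]
pin s 0.81 [382.1 211.3] [0.3832 0.5106 0.019 ]
pin s 0.76 [328.8 142.7] [0.5578 0.5336 0.019 ]
pin s 0.7 [232.1 270.4] [0.5176 0.1848 0.019 ]
lug_hole t 0.94 [192.3 334.9] [ 0.5751 -0.0339  0.085 ]
lug_hole s 0.78 [152.9 306.8] [ 0.5779 -0.0305  0.085 ]
tab_hole t 0.58 [185.6 366.1] [ 0.5921 -0.1101  0.085 ]
tab_hole s 0.73 [132.8 317.9] [ 0.6025 -0.1147  0.085 ]
```

View pics/f.png

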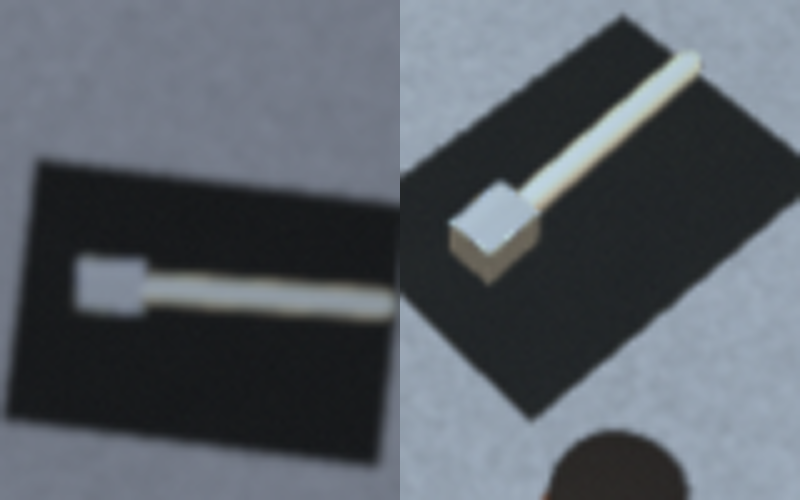

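View pics/g.png

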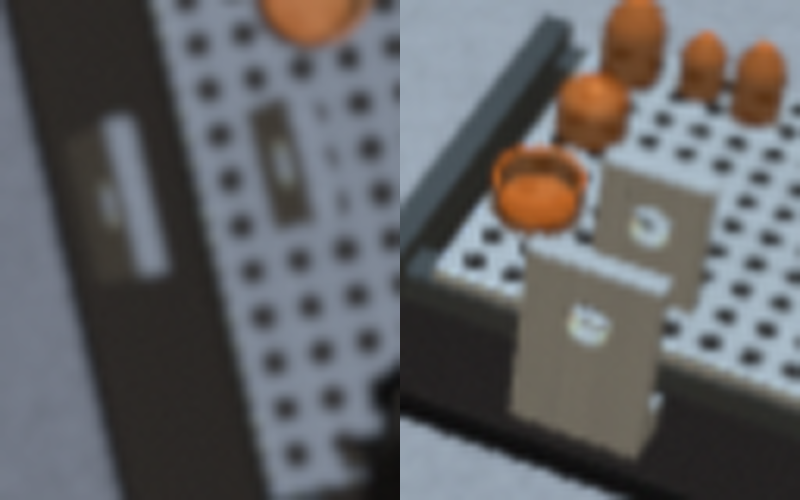

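Run:
```python
from h import *
np.set_printoptions(precision=4,suppress=True)
t=ctrl.read_camera("top");s=ctrl.read_camera("side")
F=lambda x,y,k,r,c:(r+(y+.5)/k-.5,c+(x+.5)/k-.5)
ang=lambda d:np.degrees(np.arctan2(d[1],d[0]))
ft=lambda x,y:F(x,y,5,160,220); fs=lambda x,y:F(x-400,y,5,190,250)
gt=lambda x,y:F(x,y,6.25,160,320); gs=lambda x,y:F(x-400,y,6.25,100,280)
H=at_z(t,ft(111,286),.032);T=at_z(t,ft(394,303),.019);print("head top",H,"tip",T,ang(T-H),np.linalg.norm((T-H)[:2]))
H2=at_z(s,fs(495.5,219),.032);T2=at_z(s,fs(690,62),.019);print("side",H2,T2,ang(T2-H2),np.linalg.norm((T2-H2)[:2]))
L=at_z(s,gs(588,325),.085);B=at_z(s,gs(650,227),.085);print("side holes",L,B,ang(B-L),np.linalg.norm(B-L))
C=[at_z(t,gt(*p),.115) for p in((105,118),(133,112),(168,270),(138,278))];print("lug top outer mid",(C[0]+C[3])/2,ang(C[0]-C[3]),ang(C[1]-C[2]),np.linalg.norm(C[0]-C[3]),np.linalg.norm(C[0]-C[1]))
S=[at_z(s,gs(*p),.115) for p in((530,250),(660,293))];print("side lug outer top edge",S,np.mean(S,0),ang(S[0]-S[1]),np.linalg.norm(S[0]-S[1]))
```

```text
head top [0.5135 0.1959 0.032 ] tip [0.506  0.0496 0.019 ] -92.92253591847383 0.14654363364586925
side [0.5127 0.1971 0.032 ] [0.5059 0.0529 0.019 ] -92.6974938956348 0.14435496245177198
side holes [ 0.5753 -0.0394  0.085 ] [ 0.5916 -0.1072  0.085 ] -76.49904983075096 0.0697113252906623
lug top outer mid [ 0.5758 -0.0387  0.115 ] 11.507232087606777 12.307735707579518 0.06224977739458684 0.010919596862429687
side lug outer top edge [array([ 0.6031, -0.0323,  0.115 ]), array([ 0.548 , -0.0463,  0.115 ])] [ 0.5755 -0.0393  0.115 ] 14.210959051583652 0.056864342206377504
```

Request:
servo_tool(
  increments=[
    [0.7,0.2,0.9,0,0],
    [0.7,0.4,1.8,0,0],
    [0.7,0.6,2.7,0,0],
    [0.7,0.8,3.6,0,0],
    [0.7,1.0,4.6,-0.4,0],
    [0.7,1.2,5.6,-0.8,0],
    [0.7,1.4,6.6,-1.3,0],
    [0.7,1.58,7.4,-1.8,0],
    [0.7,1.58,7.74,-2.4,0],
    [0.7,1.58,7.74,-2.4,0],
  ],
)

```text
time: 16.33
eef_pos: [0.5095, 0.2017, 0.0744]
tcp_rot: [0.723, 0.691, -0.015, -0.002]
contact_force: [-1.4, -0.7, -0.2]
opening: 0.696
```

Request:
servo_tool(
  increments=[
    [0.7,0.09,-0.13,-0.4,0],
    [0.7,0.09,-0.13,-0.8,0],
    [0.7,0.09,-0.13,-1.2,0],
    [0.7,0.09,-0.13,-1.35,0],
    [0.7,0.09,-0.13,-1.45,0],
    [0.7,0.09,-0.13,-1.45,0],
    [0.7,0.09,-0.13,-1.45,0],
    [0.7,0.09,-0.13,-1.45,0],
    [0.7,0.09,-0.13,-1.45,0],
    [0.7,0.09,-0.13,-1.45,0],
  ],
)

```text
time: 17.17
eef_pos: [0.5137, 0.1966, 0.0172]
tcp_rot: [0.723, 0.691, -0.014, -0.001]
contact_force: [-0.2, -0.6, -0.2]
opening: 0.698
```

Run:
```python
from h import *
from scipy.spatial.transform import Rotation as R
s=ctrl.get_state();print(s["eef_pos"],R.from_quat(s["tcp_rot"]).as_matrix().round(4),s["qpos"])
```

```text
[0.51368838 0.19660374 0.01724738] [[ 0.0458  0.9987 -0.0223]
 [ 0.9988 -0.0462 -0.0172]
 [-0.0182 -0.0215 -0.9996]] [ 0.18691966  0.30670341  1.99178283 -0.01671941  0.86830847  0.24388126]
```

Request:
servo_tool(
  increments=[
    [0.7,0,0,-0.08,0],
    [0.7,0,0,-0.15,0],
    [0.7,0,0,-0.15,0],
    [0,0,0,-0.15,0],
    [0,0,0,-0.15,0],
    [0,0,0,-0.15,0],
    [0,0,0,-0.15,0],
    [0,0,0,-0.15,0],
    [0,0,0,-0.15,0],
    [0,0,0,-0.15,0],
  ],
  grip_force=80,
)

```text
time: 18.0
eef_pos: [0.514, 0.1967, 0.0116]
tcp_rot: [0.723, 0.691, -0.014, -0.001]
contact_force: [0.7, -0.3, 1.8]
opening: 0.289
```

Request:
servo_tool(
  increments=[
    [0,0,0,0.2,0],
    [0,0,0,0.5,0],
    [0,0,0,0.9,0],
    [0,0,0,1.3,0.6],
    [0,0,0,1.6,1.2],
    [0,0,0,1.87,1.8],
    [0,0,0,1.87,2.4],
    [0,0,0,1.87,3.0],
    [0,0,0,1.87,3.26],
    [0,0,0,1.87,3.26],
  ],
)

```text
time: 18.83
eef_pos: [0.5139, 0.1967, 0.0869]
tcp_rot: [0.618, 0.786, -0.014, 0.001]
contact_force: [0.1, -0.2, -0.7]
opening: 0.283
```

Run:
```python
from h import *
from scipy.spatial.transform import Rotation as R
s=ctrl.get_state();print(s["eef_pos"],R.from_quat(s["tcp_rot"]).as_matrix().round(4))
```

```text
[0.51392784 0.19670481 0.0869322 ] [[-0.2363  0.9715 -0.0156]
 [ 0.9715  0.236  -0.0223]
 [-0.018  -0.0204 -0.9996]]
```

Request:
servo_tool(
  increments=[
    [0,0.1,-0.3,0,0],
    [0,0.2,-0.6,0,0],
    [0,0.3,-0.9,-0.1,0],
    [0,0.4,-1.2,-0.2,0],
    [0,0.51,-1.5,-0.23,0],
    [0,0.51,-1.59,-0.23,0],
    [0,0.51,-1.59,-0.23,0],
    [0,0.51,-1.59,-0.23,0],
    [0,0.51,-1.59,-0.23,0],
    [0,0.51,-1.59,-0.23,0],
  ],
)

```text
time: 19.67
eef_pos: [0.5342, 0.1336, 0.0778]
tcp_rot: [0.618, 0.786, -0.014, 0.001]
contact_force: [0.0, 0.1, -1.5]
opening: 0.288
```

Run:
```python
from h import *
np.set_printoptions(precision=4,suppress=True)
s=ctrl.get_state();P=s["eef_pos"];print(P,s["tcp_rot"])
t=ctrl.read_camera("top");s=ctrl.read_camera("side")
for q in("pin_tip","lug_hole"):
  for n,p in(("t",t),("s",s)):
    for x in ctrl.landmark_of(p,q)[:4]:print(q,n,round(x["conf"],2),np.round(x["centre"],1),at_z(p,x["centre"],.085))
X=np.array([.5755,-.039,.085])+.03*np.array([-.2334,.9724,0])
print("expect tip",proj(t,X),proj(s,X))
save(s,"i.png",(110,230,220,380),5)
```

```text
[0.5342 0.1336 0.0778] [ 0.6177  0.7863 -0.0135  0.0008]
pin_tip t 0.97 [280.6 170.2] [0.3563 0.3668 0.085 ]
pin_tip t 0.69 [196.9 326.5] [ 0.5636 -0.0134  0.085 ]
pin_tip t 0.62 [211.   69.8] [0.5238 0.6187 0.085 ]
pin_tip t 0.55 [117.8 269.3] [0.7588 0.128  0.085 ]
pin_tip s 0.64 [344.9 272.7] [0.3311 0.4001 0.085 ]
pin_tip s 0.62 [157.3 303.8] [ 0.574  -0.0123  0.085 ]
pin_tip s 0.33 [153.9 307.6] [ 0.5741 -0.0289  0.085 ]
lug_hole t 0.84 [193.8 337.2] [ 0.5714 -0.0395  0.085 ]
lug_hole s 0.85 [152.3 309.5] [ 0.574 -0.037  0.085]
expect tip [[194.9012 325.0558]] [[158.8089 304.9447]]
```

View pics/i.png

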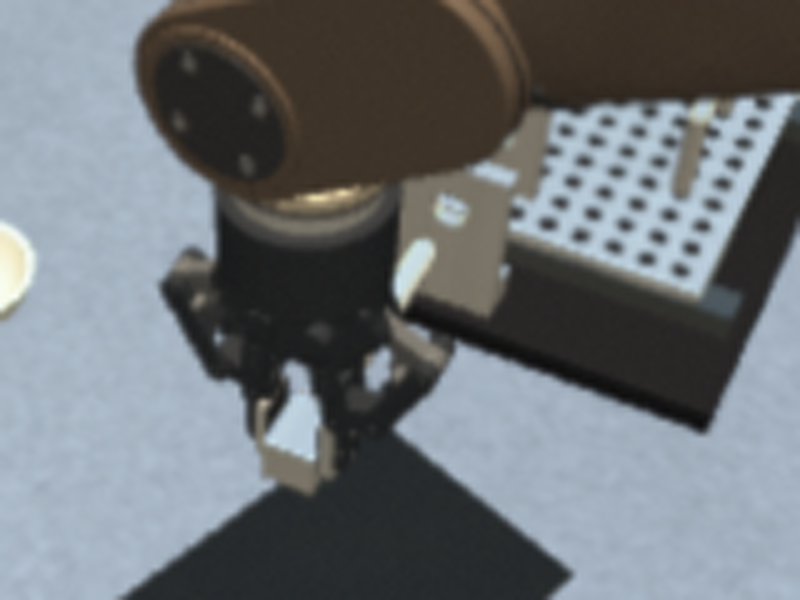

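Request:
servo_tool(
  increments=[
    [0,0.04,-0.16,0,0],
    [0,0.08,-0.32,0,0],
    [0,0.12,-0.49,0,0],
    [0,0.16,-0.65,0,0],
    [0,0.2,-0.81,0,0],
    [0,0.23,-0.97,0,0],
    [0,0.27,-1.13,0,0],
    [0,0.31,-1.3,0,0],
    [0,0.35,-1.46,0,0],
    [0,0.35,-1.46,0,0],
  ],
)

```text
time: 20.8
eef_pos: [0.5487, 0.0737, 0.0779]
tcp_rot: [0.618, 0.786, -0.014, 0.001]
contact_force: [-0.4, -0.1, -1.4]
opening: 0.287
```

Run:
```python
from h import *
np.set_printoptions(precision=4,suppress=True)
from scipy.spatial.transform import Rotation as R
s=ctrl.get_state();P=s["eef_pos"];d=P[:2]-[.5755,-.039];a=np.radians(13.5)
print(P,s["contact_force"],s["wrist_torque"],"along h",d@[np.cos(a),np.sin(a)],"o",d@[-np.sin(a),np.cos(a)],R.from_quat(s["tcp_rot"]).as_matrix()[:,0])
t=ctrl.read_camera("top");s=ctrl.read_camera("side")
x=lambda p,r0,r1,c0,c1:cv2.resize(p["frame"][r0:r1,c0:c1],(400,400),interpolation=2)
cv2.imwrite("pics/j.png",np.hstack([x(t,150,230,300,380),x(s,120,190,280,350)])[:,:,::-1])
```

```text
[0.5487 0.0737 0.0779] [-0.4164 -0.0537 -1.4031] [ 0.0687 -0.0165  0.035 ] along h 0.00030636727055648676 o 0.11587494995942811 [-0.2357  0.9717 -0.0185]
```

View pics/j.png

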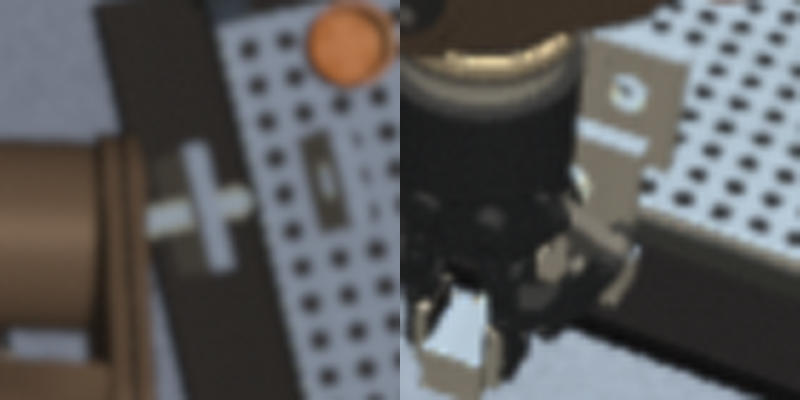

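Request:
servo_tool(
  increments=[
    [0,0.05,-0.19,0,0],
    [0,0.09,-0.38,0,0],
    [0,0.14,-0.57,0,0],
    [0,0.18,-0.76,0,0],
    [0,0.23,-0.95,0,0],
    [0,0.27,-1.13,0,0],
    [0,0.32,-1.32,0,0],
    [0,0.36,-1.51,0,0],
    [0,0.41,-1.7,0,0],
    [0,0.41,-1.7,0,0],
  ],
)

```text
time: 21.73
eef_pos: [0.5653, 0.0052, 0.078]
tcp_rot: [0.619, 0.786, -0.013, 0.001]
contact_force: [0.4, -0.7, -1.3]
opening: 0.283
```

Request:
servo_tool(
  increments=[
    [0,0.03,-0.13,0,0],
    [0,0.06,-0.26,0,0],
    [0,0.09,-0.39,0,0],
    [0,0.12,-0.5,0,0],
    [0,0.14,-0.58,0,0],
    [0,0.14,-0.6,0,0],
    [0,0.15,-0.62,0,0],
    [0,0.15,-0.64,0,0],
    [0,0.16,-0.66,0,0],
    [0,0.16,-0.66,0,0],
  ],
)

```text
time: 22.57
eef_pos: [0.5717, -0.0211, 0.078]
tcp_rot: [0.618, 0.786, -0.013, 0.001]
contact_force: [-0.0, -0.0, -1.5]
opening: 0.292
```

Request:
servo_tool(
  increments=[
    [0,0.006,-0.025,0,0],
    [0,0.012,-0.05,0,0],
    [0,0.018,-0.075,0,0],
    [0,0.02,-0.09,0,0],
    [0,0.02,-0.1,0,0],
    [0,0.025,-0.11,0,0],
    [0,0.03,-0.12,0,0],
    [0,0.03,-0.12,0,0],
    [0,0.03,-0.12,0,0],
    [0,0.03,-0.12,0,0],
  ],
)

```text
time: 23.4
eef_pos: [0.572, -0.0223, 0.078]
tcp_rot: [0.619, 0.785, -0.012, -0.002]
contact_force: [-2.2, 10.8, 1.7]
opening: 0.285
```

Request:
servo_tool(
  increments=[
    [0.3,0,0,0,0],
    [0.35,0,0,0,0],
    [0.45,0,0,0,0],
    [0.6,0,0,0,0],
    [0.6,0,0,0,0],
    [0.6,0,0,0.5,0],
    [0.6,0,0,1.2,0],
    [0.6,0,0,2.0,0],
    [0.6,0,0,2.8,0],
    [0.6,0,0,3.2,0],
  ],
)

```text
time: 24.23
eef_pos: [0.5739, -0.0231, 0.211]
tcp_rot: [0.619, 0.785, -0.01, 0.001]
contact_force: [0.8, -0.5, 1.9]
opening: 0.602
```

Request:
servo_tool(
  increments=[
    [0.6,-0.3,0.8,0.3,0],
    [0.6,-0.6,1.6,0.3,0],
    [0.6,-0.9,2.4,0.3,0],
    [0.6,-1.2,3.2,0.3,0],
    [0.6,-1.4,4.0,0.3,0],
    [0.6,-1.4,4.8,0.3,0],
    [0.6,-1.4,5.6,0.3,0],
    [0.6,-1.4,6.2,0.3,0],
    [0.6,-1.4,6.2,0.3,0],
    [0.6,-1.4,6.2,0.3,0],
  ],
)

```text
time: 25.07
eef_pos: [0.5178, 0.2255, 0.223]
tcp_rot: [0.618, 0.786, -0.01, 0.001]
contact_force: [0.3, -0.7, -0.8]
opening: 0.598
```

Run:
```python
from h import *
np.set_printoptions(precision=4,suppress=True)
t=ctrl.read_camera("top");s=ctrl.read_camera("side")
a=np.radians(13.5)
for q,z in (("pin_head",.083),("pin_tip",.087),("tab_hole",.085),("handle",.095),("jar",0),("ring_part",0),("dish",0)):
  for n,p in(("t",t),("s",s)):
    for x in ctrl.landmark_of(p,q)[:3]:
      W=at_z(p,x["centre"],z);d=W[:2]-[.5755,-.039]
      print(q,n,round(x["conf"],2),W[:2],"lug frame",d@[np.cos(a),np.sin(a)],d@[-np.sin(a),np.cos(a)])
x=lambda p,r0,r1,c0,c1:cv2.resize(p["frame"][r0:r1,c0:c1],(400,400),interpolation=2)
cv2.imwrite("pics/k.png",np.hstack([x(t,150,230,310,390),x(s,110,180,280,350)])[:,:,::-1])
```

```text
pin_head t 0.9 [0.3958 0.5065] lug frame -0.047365251268297104 0.5723826766459318
pin_head t 0.72 [0.5781 0.4889] lug frame 0.1257828144024354 0.5126663227123543
pin_head t 0.59 [ 0.5716 -0.0173] lug frame 0.0012863386060322926 0.021984072418588376
pin_head s 0.8 [0.544  0.5179] lug frame 0.09940602195864429 0.5488397501322162
pin_tip t 0.89 [0.5195 0.6303] lug frame 0.10179685946069589 0.6639270027473865
pin_tip t 0.75 [ 0.5975 -0.1699] lug frame -0.009156113441494994 -0.1324526921807012
pin_tip t 0.7 [0.3496 0.3687] lug frame -0.12451579072524553 0.44914283123426674
pin_tip s 0.83 [0.3306 0.4008] lug frame -0.13549990523230018 0.48478437215414577
pin_tip s 0.65 [ 0.6028 -0.1661] lug frame -0.003180459900400532 -0.12998618653533942
tab_hole t 0.9 [ 0.5857 -0.1108] lug frame -0.006825761835941548 -0.07215985473179055
tab_hole s 0.93 [ 0.5939 -0.1008] lug frame 0.0034733750167921613 -0.06438152063749969
handle t 0.77 [ 0.5197 -0.208 ] lug frame -0.09371172805627676 -0.15130892823900438
handle s 0.91 [ 0.5083 -0.2135] lug frame -0.10605426535244515 -0.15398708813084558
jar s 0.89 [0.3706 0.281 ] lug frame -0.1245537824484743 0.35898601594957114
jar s 0.74 [ 0.6627 -0.2676] lug frame 0.03144689007192542 -0.2426045436028646
jar s 0.7 [ 0.6244 -0.1103] lug frame 0.030918596232582574 -0.0807648046031256
ring_part t 0.62 [0.7477 0.284 ] lug frame 0.2428449837161691 0.2738687809992442
ring_part s 0.59 [0.7398 0.2855] lug frame 0.2355011057186688 0.2772195029757819
dish t 0.65 [0.7771 0.1249] lug frame 0.23430891993237576 0.11226236495443656
dish s 0.92 [0.7678 0.1192] lug frame 0.22394459484425905 0.1089562147685323
```

View pics/k.png

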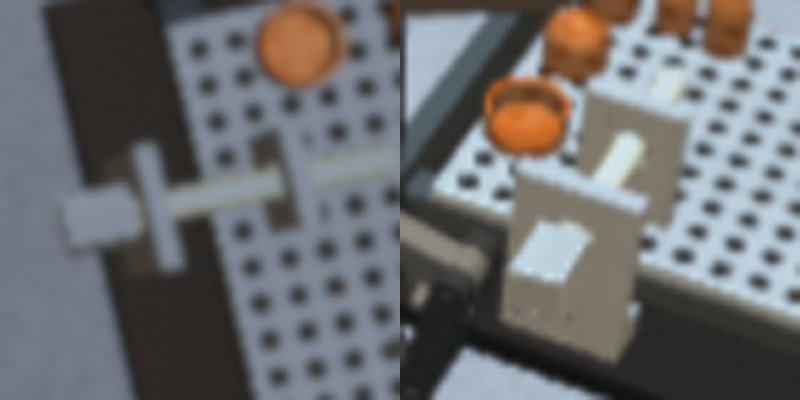

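```bash
python3 -c "
from plant import ctrl
print(ctrl.sign_off())"
```

```text
the job is handed in; nothing more can be done
None
```

I pushed the platform home by its handle, laid the lock pin on the mat and released it. I then took it again by its head and threaded it through the lug and tab. The job was handed in at about 25 s of the 67 s allowed; no verdict is reported.

**What the last checks showed**
- **Platform:** the push was met by 21 N at the stop. Before the pin went in, the lug and tab holes measured 69.7 mm apart, on an axis of -76.5°, against the 70 mm given for the platform fully home.
- **Pin:** it went through both holes with no noticeable resistance, and the head met the lug at 11 N before I let go. After release the tip measured 130 to 132 mm inward of the lug face. The last picture shows the pin through both plates with its head at the lug and the fingers clear.
- **Bystanders:** the ring and dish measured within about 15 mm of their first positions, and the jar within about 5 mm. The arm was never sent close to any of them.

**What was less certain**
- The after-release readings from the two cameras differ by up to about 14 mm for the handle and tab hole. They confirm the tip depth but not a millimetre-level fit.
- The seat of the head rests mainly on the contact force and arm position before release. I did not measure any gap or tilt after letting go.
- The first grip on the shaft came out about 5 mm too low, so I reopened and took it again higher before drawing the pin out.

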